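Walk the bench power supply back to its stop

TASK

Walk the heavy grey power supply away from you across the bench until its back sits flush and square against the low metal stop rail, not sticking out past either end of the rail. Push with the fingers on the two outer ends of its near face in turn, left one first, so that it clearly swings left side ahead and then right side ahead, some 10 to 15 degrees each way and never beyond 30; keep it flat on the bench and keep off the knobs and terminals in the middle of the face.

Things in the scene. Friction and masses are not known exactly. Their poses are not given: they have to be found in the camera images.
- supply: Loose grey steel power supply, a box 110 mm deep (x), 180 wide (y), 60 high, 0.9 kg. Origin: centre of the underside; x points away from the robot out of its back, y to the left. Near face (black panel) at x = -55 mm; push it low at about y = +70 (left) or -70 mm (right). Dry friction, 5 to 12 N; pushed at one end it turns about a point beyond its middle, the other end slipping back a little.
- near_left_corner (a point): The supply's near left vertical edge, 30 mm up. Its x axis points level outward along the corner's bisector (135 degrees from the supply's x axis); as lines, it and the stop's x axis are 45 degrees apart when the supply is square, more when its left side leads, less when its right side leads.
- stop (a point): Fixed aluminium angle rail on the bench beyond the supply, 230 mm long, 30 mm high. The point is the middle of the bottom edge of its near face; x points away from the robot, square to the face, y along the rail to the left. With the supply home, the supply's origin is at x = -55 mm, y = 0 in this frame.
- controls: Two knobs and three terminals on the middle of the supply's near face, fixed to it: they stick out 12 mm, within 32 mm either side of the middle and 11 to 54 mm above the bench. Its origin and axes are those of the supply.
Things that resemble listed ones, but are neither listed nor needed, are in the scene too. There is more than one size of the part that bears stop; the job needs the larger.

How it is judged:
On the way, in this order (a step that is already met when the one before it is completed fails the run):
1. the supply is swung left side ahead (by at least 6 degrees against the stop) (angle between the x axis of near_left_corner and the x axis of stop, either way round above 0.89 rad), for 0.1 s.
2. then it is swung right side ahead (by at least 6 degrees) (angle between the x axis of near_left_corner and the x axis of stop, either way round below 0.681 rad), for 0.1 s.
At the end, for the whole second after the job is handed in: The supply stands flat and at rest with its back against the stop rail (its middle within 12 mm of touching), square to it within 10 degrees and centred along it within 25 mm (overhanging neither end) (x of supply in the frame of stop between -0.067 and -0.045 m and y of supply in the frame of stop between -0.025 and 0.025 m and angle between the x axis of supply and the x axis of stop, either way round below 0.175 rad and angle between supply's own z axis and vertical below 0.05 rad and linear speed of supply below 0.01 m/s).
It fails at once if the supply is turned more than 32 degrees from square to the stop (angle between the x axis of supply and the x axis of stop, either way round above 0.56 rad).
It fails at once if the supply is tipped or lifted (angle between supply's own z axis and vertical above 0.2 rad or height (world z) of supply above 0.02 m).
It fails at once if the robot presses on the knobs or terminals (over 1 N) (contact force between any of the fingers, the arm and controls above 1 N).
It also fails if it takes over 54 s, if anything falls off the work surface, if the arm or the gripper's body presses on something with over 40 N, if the wrist force passes 120 N, or if a joint passes its speed limit or range.

ROBOT

A 6-joint arm with a two-finger parallel gripper is mounted at the origin on a cart in front of the work surface, level with it; the furniture and walls round the work are solid. World frame = base frame: x ahead of the robot, y to its left, z up, the work surface at z = 0. Lengths are in m, angles in rad, forces in N, time in s.
With the tool pointing down it reaches from about 0.35 to 1 m from the base axis. Payload 7.1 kg.
Tool frame: the origin (TCP) lies between the finger pads; the fingertips stand 22 mm ahead of it and the grasp point (between the pads) lies 3 mm ahead of it; z points along the fingers, y is the line along which they close (so a half turn about z gives the same grasp; the last joint's range is limited). The gripper opens to 85 mm and grips with 20 to 120 N. Pads are 22 mm wide; open, the fingers measure 114 mm over their backs; the gripper's body (76 mm by 85 mm) begins 54 mm behind the grasp point. The pads swing forward as they close: fully open they stand 13 mm farther back than shut.
Start: joints at [-1.247, 0.423, 1.63, -0, 1.089, -0.019], TCP at [0.21, -0.589, 0.253] pointing down, gripper open.
Joint ranges: [-3, 3], [-0.9, 2.11], [0.09, 2.58], [-1.31, 4.45], [0.11, 2.69], [-2.54, 2.54]. Speed limits (rad/s): [2.39, 2.39, 3.01, 3.14, 3.14, 3.14].

INTERFACE

Orientations are given as a rotation vector (axis times angle).
In Python, from rig import manip gives the robot as it stands. The module is installed in compiled form; this text tells all that it offers. Calls block until the motion is done:
- manip.move_to(position, orientation): joint-space move of the TCP to a pose.
- manip.servo_line(position, orientation=None, rate=0.15): straight line of the TCP; orientation=None keeps the orientation; rate is the mean speed in m/s.
- manip.set_joints(angles): joint-space move.
- manip.command_gripper(opening, f_grip=None): finger opening in m; f_grip is the grip in N (None keeps the last); returns when the fingers have stopped.
- manip.hold(seconds).
- manip.solve_ik(position, orientation): joint angles nearest the present ones, or None.
- manip.camera(name): name is "scene" or "top"; returns a dict with "image" (400x640x3 uint8, red, green, blue), "fx", "fy", "cx", "cy" (pixels), "cam_to_world" (4x4, takes a point from camera to world coordinates). Camera axes: x right, y down, z forward; pixel columns grow to the right and rows downward; lengths in m; the calibration is good to about 2 mm. A picture is of the moment at which its call begins. There is no depth.
A pose or a line that the arm cannot do raises manip.IKError and nothing moves.
- manip.sign_off(): hands the job in; it is judged then, once.
Readings, each from a call of its own:
- manip.get_time(): time.
- manip.get_joint_positions(): joint angles.
- manip.get_joint_vel(): joint speeds.
- manip.get_tau(): joint torques, N m.
- manip.get_position(): TCP position.
- manip.get_ee_rot(): TCP orientation.
- manip.get_contact_force(): force on the tool from outside, world axes, zero at the start.
- manip.get_torque(): the same for the moment, N m.
- manip.get_width(): finger opening in m.
- manip.get_grip_force(): force on a finger pad.
Only numpy, scipy, OpenCV 4.12 (cv2) and the standard library are available. Lean on these libraries where they do the work, as an engineer would, in place of code of your own. Each camera call takes 0.05 s, during which the arm holds its last target. There are 200 camera calls.

## Working session

There is one attempt and no reset: what is moved stays moved. The work goes in short steps, each a Python script; the robot and the scene stay as the last script left them, time stands still between calls to the robot, and variables do not carry over. Pictures are saved under pics/ and viewed, at most 10 in all, crops included, and the job is handed in when it is done.

```bash
mkdir -p pics; python3 - <<'E'
from rig import manip
import cv2,numpy as np
for n in("scene","top"):
    c=manip.camera(n); cv2.imwrite(f"pics/{n}0.png",c["image"][:,:,::-1]); print(n,c["fx"],c["cx"],c["cy"]); print(np.round(c["cam_to_world"],3))
print(manip.get_time(),manip.get_ee_rot())
E
```

```text
scene 512.2191493121587 319.11458436719744 206.29491127995658
[[ 0.832 -0.213  0.512 -0.017]
 [-0.555 -0.325  0.766 -0.877]
 [ 0.003 -0.921 -0.389  0.5  ]
 [ 0.     0.     0.     1.   ]]
top 436.59844593879825 318.36146092795826 195.26488273548526
[[-0.009 -0.996  0.085  0.484]
 [-1.     0.01   0.005 -0.012]
 [-0.006 -0.084 -0.996  1.016]
 [ 0.     0.     0.     1.   ]]
0.1 [-3.09417856e+00 -5.35555662e-01  3.30465596e-04]
```

View pics/top0.png

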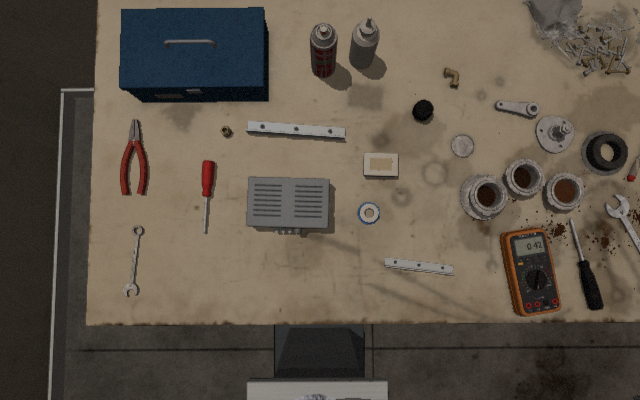

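View pics/scene0.png

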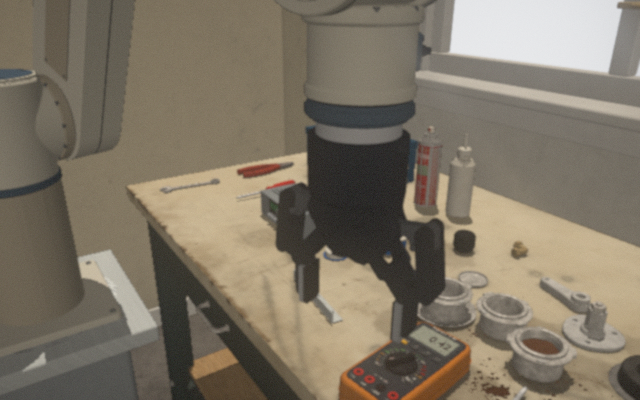

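The top view shows the supply at (288,204), the only vented grey box, with its controls at (289,231). There are two rail candidates: the long one at (296,131), about 98 px, and the short one at (419,266), about 68 px. I choose the long one because it is larger and lies beyond the supply. Next is a close crop to check it, along with mask measurements.

```bash
cat > h.py <<'E'
import cv2,numpy as np
from rig import manip
def ray(c,px,z):
    M=c["cam_to_world"]; px=np.atleast_2d(px).astype(float)
    d=np.c_[(px[:,0]-c["cx"])/c["fx"],(px[:,1]-c["cy"])/c["fy"],np.ones(len(px))]@M[:3,:3].T
    return (M[:3,3]+d*((z-M[2,3])/d[:,2])[:,None])[:,:2]
def proj(c,p):
    q=np.linalg.inv(c["cam_to_world"])@np.r_[p,1]
    return np.array([c["fx"]*q[0]/q[2]+c["cx"],c["fy"]*q[1]/q[2]+c["cy"]])
def grey(c):
    h=cv2.cvtColor(c["image"],cv2.COLOR_RGB2HSV)
    return ((h[...,1]<45)&(h[...,2]>75)).astype(np.uint8)*255
E
python3 - <<'E'
from h import *
c=manip.camera("top"); im=c["image"][:,:,::-1]
m=grey(c)
a=cv2.resize(im[110:250,220:365],None,fx=4,fy=4,interpolation=cv2.INTER_CUBIC)
cv2.imwrite("pics/crop.png",a)
m2=cv2.morphologyEx(m,cv2.MORPH_CLOSE,np.ones((5,5)))
for k in cv2.findContours(m2,0,1)[0]:
    x,y,w,h=cv2.boundingRect(k)
    if cv2.contourArea(k)>300 and 220<x<460 and y>100 and y<300:
        r=cv2.minAreaRect(k); b=cv2.boxPoints(r); print(cv2.contourArea(k),r)
        for z in(0,.03,.06): 
            p=ray(c,b,z); print(z,p.round(4).tolist(),np.linalg.norm(p-np.roll(p,1,0),axis=1).round(3))
E
```

```text
596.0 ((419.22314453125, 265.71539306640625), (71.0718994140625, 9.798744201660156), 7.125016689300537)
0 [[0.4054, -0.1556], [0.4275, -0.1589], [0.406, -0.3205], [0.3839, -0.317]] [0.163 0.022 0.163 0.022]
0.03 [[0.4077, -0.1514], [0.4292, -0.1546], [0.4083, -0.3115], [0.3869, -0.308]] [0.158 0.022 0.158 0.022]
0.06 [[0.41, -0.1471], [0.4309, -0.1502], [0.4106, -0.3024], [0.3898, -0.299]] [0.153 0.021 0.153 0.021]
378.0 ((368.2500305175781, 212.75003051757812), (22.62741470336914, 21.920310974121094), 45.0)
0 [[0.5296, -0.0865], [0.5654, -0.1233], [0.5278, -0.1597], [0.4921, -0.123]] [0.052 0.051 0.052 0.051]
0.03 [[0.5283, -0.0843], [0.563, -0.12], [0.5265, -0.1554], [0.4919, -0.1198]] [0.051 0.05  0.051 0.05 ]
0.06 [[0.5269, -0.0822], [0.5607, -0.1167], [0.5252, -0.1511], [0.4917, -0.1165]] [0.049 0.048 0.049 0.048]
4014.0 ((287.40362548828125, 204.77658081054688), (81.7587661743164, 55.152618408203125), 1.6846843957901)
0 [[0.4886, 0.162], [0.6176, 0.1588], [0.61, -0.0329], [0.4813, -0.0277]] [0.19  0.129 0.192 0.129]
0.03 [[0.4885, 0.1568], [0.6136, 0.1537], [0.6063, -0.0323], [
[... 647 characters left out ...]
, [0.6858, -0.3843], [0.6493, -0.3465]] [0.051 0.053 0.051 0.053]
0.03 [[0.6805, -0.3026], [0.7162, -0.3393], [0.6798, -0.3733], [0.6444, -0.3367]] [0.05  0.051 0.05  0.051]
0.06 [[0.6746, -0.2938], [0.7091, -0.3294], [0.6739, -0.3624], [0.6395, -0.3268]] [0.048 0.05  0.048 0.049]
912.0 ((294.83563232421875, 128.4693145751953), (99.32048797607422, 10.48978042602539), 4.23639440536499)
0 [[0.7273, 0.1651], [0.7525, 0.1634], [0.7324, -0.0714], [0.7073, -0.0692]] [0.235 0.025 0.236 0.025]
0.03 [[0.7202, 0.1598], [0.7446, 0.1582], [0.7251, -0.0696], [0.7007, -0.0675]] [0.228 0.025 0.229 0.024]
0.06 [[0.713, 0.1546], [0.7367, 0.153], [0.7177, -0.0679], [0.6941, -0.0658]] [0.221 0.024 0.222 0.024]
```

View pics/crop.png

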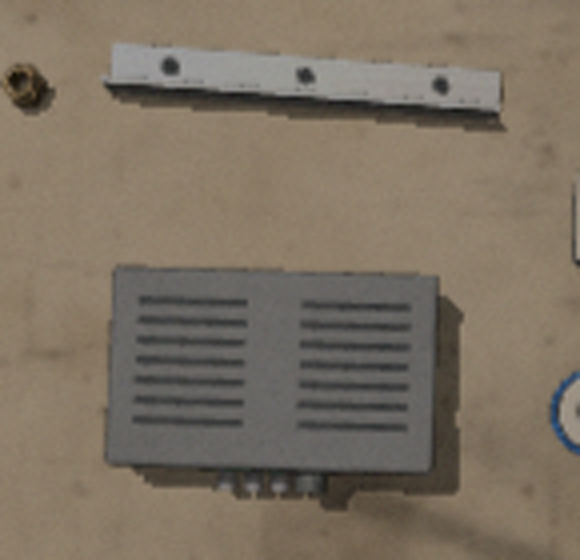

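The crop confirms the long, three-hole rail with its dark near face below it, and the supply with its knobs at crop (225–325, 485). From the masks, the stop is at about (0.7105, 0.046) with yaw -0.086, and the supply at about (0.551, 0.061) with yaw -0.04. It is already centred, so I start with the left push.

```bash
cat >> h.py <<'E'
T=-0.0856; S=np.array([.7105,.046]); U=np.array([np.cos(T),np.sin(T)]); V=np.array([-U[1],U[0]])
ORI=[np.pi*np.cos(T/2),np.pi*np.sin(T/2),0]
W=lambda a,b,z:[*(S+a*U+b*V),z]          # stop frame -> world
def stopf(p): p=np.asarray(p)[...,:2]-S; return np.stack([p@U,p@V],-1)
def measure(save=None):
    "supply origin in the stop frame and yaw (deg, + = right ahead)"
    c=manip.camera("top")
    if save: cv2.imwrite(save,c["image"][:,:,::-1])
    m=cv2.morphologyEx(grey(c),cv2.MORPH_CLOSE,np.ones((7,7))); m=cv2.morphologyEx(m,cv2.MORPH_OPEN,np.ones((23,23)))
    m[:,:225]=0; m[:,350:]=0; m[:115]=0; m[260:]=0
    k=max(cv2.findContours(m,0,1)[0],key=cv2.contourArea)
    p=stopf(ray(c,k[:,0],.06))
    (cx,cy),(w,h),a=cv2.minAreaRect((p*1000).astype(np.float32))
    a=(a+45)%90-45
    if abs(a)<1e-9: a=0
    ar=np.radians(a); u=np.array([np.cos(ar),np.sin(ar)]); v=np.array([-u[1],u[0]])
    P=p@u*1000; Q=p@v*1000; o=u*(P.max()-55)+v*(Q.max()+Q.min())/2
    print("t %.1f supply"%manip.get_time(),o.round(1),"yaw %.1f"%a,"size",np.round([np.ptp(P),np.ptp(Q)]))
    return o/1000,a
Z=.036
def push(b,a0,a1,rate=.05):
    "finger front from a0 to a1 along the stop normal at lateral b, then back off"
    manip.move_to(W(a0-.011,b,.10),ORI); manip.servo_line(W(a0-.011,b,Z),rate=.12)
    manip.servo_line(W(a1-.011,b,Z),rate=rate)
    f=manip.get_contact_force(); print("F",np.round(f,1),"tip at",stopf(manip.get_position()).round(4))
    manip.servo_line(W(a1-.05,b,Z),rate=.12); manip.servo_line(W(a1-.05,b,.10),rate=.15)
E
python3 - <<'E'
from h import *
o,a=measure()
manip.command_gripper(0.0,30)
n=o+[-.055,.07]; print("near pt",n)
push(.07+o[1],n[0]-.025,n[0]+.022)
measure("pics/p1.png")
E
```

```text
t 0.2 supply [-159.5    0.7] yaw 4.3 size [121. 178.]
near pt [-0.21452795  0.07066143]
F [ 0.   0.4 -0.4] tip at [-0.2034  0.0706]
t 6.6 supply [-136.8   -5.2] yaw 4.2 size [121. 176.]
```

View pics/p1.png

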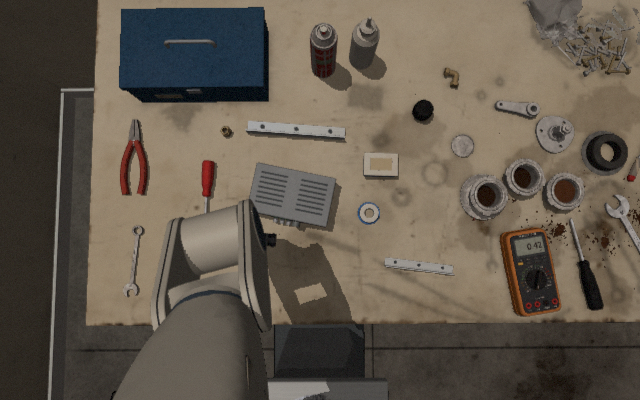

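The picture shows the supply swung left side ahead, with back corners at (257,163) and (335,181). That is roughly 8–9° against the rail. The arm merges into my mask at the lower left, so from here I'll measure from the back edge only.

```bash
cat >> h.py <<'E'
def measure(save=None):
    c=manip.camera("top")
    if save: cv2.imwrite(save,c["image"][:,:,::-1])
    m=cv2.morphologyEx(grey(c),cv2.MORPH_CLOSE,np.ones((5,5))); m=cv2.morphologyEx(m,cv2.MORPH_OPEN,np.ones((5,5)))
    # blank the rail (drawn quad from its known near edge at 30 mm up, back by 30 mm)
    q=[proj(c,W(*k,.03)) for k in((.0005,.13),(.0005,-.13),(.04,-.13),(.04,.13))]
    cv2.fillPoly(m,[np.int32(np.round(q))],0)
    m[:,:225]=0; m[:,350:]=0; m[:115]=0; m[240:]=0
    k=max(cv2.findContours(m,0,1)[0],key=cv2.contourArea)
    h=cv2.approxPolyDP(cv2.convexHull(k),2,True)[:,0]
    p=stopf(ray(c,h,.06)); best=None
    for i in range(len(p)):
        A,B=p[i-1],p[i]
        if A[1]<B[1]: A,B=B,A                # A left, B right
        d=A-B
        if abs(d[0])<.7*d[1] and .15<np.hypot(*d)<.2 and (best is None or (A+B)[0]>best[0][0]+best[1][0]): best=(A,B)
    if best is None: print("no edge",p.round(3).tolist()); return None
    A,B=best; d=A-B; L=np.hypot(*d); v=d/L
    # refine the angle on the contour points along the edge
    P=stopf(ray(c,k[:,0],.06)); n=np.array([v[1],-v[0]])
    s=(P-B)@v; e=P[(abs((P-B)@n)<.006)&(s>.01)&(s<L-.01)]
    f=cv2.fitLine((e*1000).astype(np.float32),cv2.DIST_HUBER,0,.01,.01).ravel()
    v=f[:2]*np.sign(f[1]); n=np.array([v[1],-v[0]]); mid=(A+B)/2; q=f[2:]/1000
    mid=q+v*((mid-q)@v); o=mid-.055*n; a=np.degrees(np.arctan2(-v[0],v[1]))
    print("t %.1f supply mm"%manip.get_time(),(o*1000).round(1),"yaw %.1f"%a,"len %.3f"%L)
    return o,a
E
python3 - <<'E'
from h import *
measure()
E
```

```text
t 6.7 supply mm [-143.1   -4.3] yaw -7.2 len 0.174
```

```bash
cat >> h.py <<'E'
def contact(o,a,side,y=.068):
    r=np.radians(a); R=np.array([[np.cos(r),-np.sin(r)],[np.sin(r),np.cos(r)]])
    p=o+R@np.array([-.055,side*y]); return p[0]-.014*abs(np.tan(r)),p[1]
def swing(o,a,side,d,save=None):
    x,b=contact(o,a,side); print("contact",round(x,4),round(b,4)); push(b,x-.022,x+d); return measure(save)
E
python3 - <<'E'
from h import *
o,a=measure()
o,a=swing(o,a,1,.013)
if -16<a<-8: swing(o,a,-1,.045,"pics/p2.png")
E
```

```text
t 6.7 supply mm [-143.1   -4.2] yaw -7.3 len 0.174
contact -0.1908 0.0702
F [-0.5 -0.1 -0.5] tip at [-0.1885  0.0702]
t 9.6 supply mm [-131.8   -6.8] yaw -12.3 len 0.175
contact -0.2031 -0.0615
F [-1.8 -0.7 -0.2] tip at [-0.169  -0.0614]
t 13.5 supply mm [-1.049e+02 -1.000e-01] yaw 3.2 len 0.175
```

View pics/p2.png

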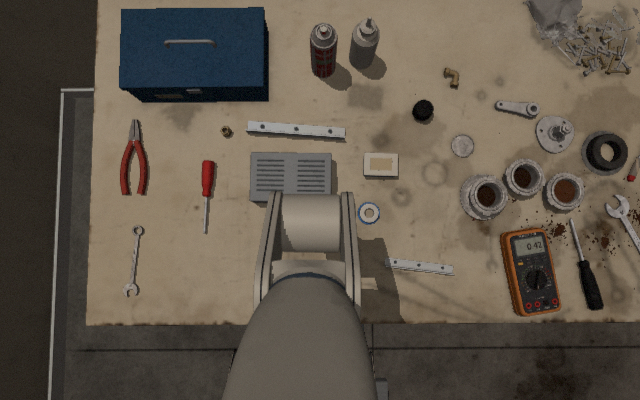

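The supply is now at -105 mm and near square to the rail, with back corners at (250,153) and (331,153). I continue the right-side swing, then push on the left.

```bash
python3 - <<'E'
from h import *
o,a=measure()
o,a=swing(o,a,-1,.026)
if 8<a<18: swing(o,a,1,.035,"pics/p3.png")
E
```

```text
t 13.5 supply mm [-1.049e+02 -1.000e-01] yaw 3.2 len 0.175
contact -0.1568 -0.0711
F [-2.5 -0.3  1.4] tip at [-0.1417 -0.0711]
t 16.6 supply mm [-87.7  16.5] yaw 12.1 len 0.152
contact -0.1587 0.0714
F [-1.5 -1.4 -0. ] tip at [-0.1346  0.0714]
t 20.4 supply mm [-63.6  -0. ] yaw -0.3 len 0.177
```

View pics/p3.png

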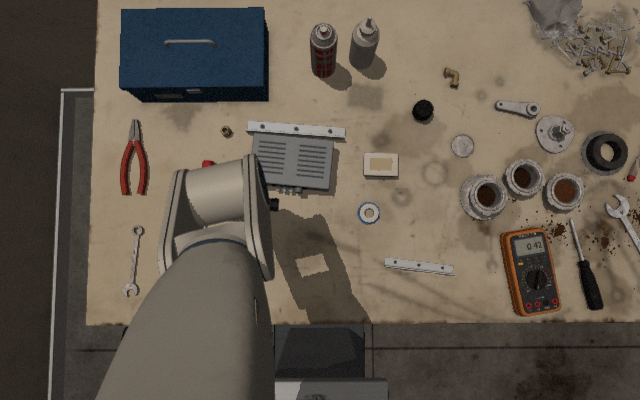

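The supply is nearly home and almost parallel to the rail, with back corners at about (256,133) and (334,139). I finish with short, force-guarded steps, right then left.

```bash
cat >> h.py <<'E'
def seat(side,a0,amax,F=18,b=.068):
    b*=side
    manip.move_to(W(a0-.011,b,.10),ORI); manip.servo_line(W(a0-.011,b,Z),rate=.12)
    x=a0
    while x<amax:
        x+=.002; manip.servo_line(W(x-.011,b,Z),rate=.04)
        f=-manip.get_contact_force()[:2]@U
        if f>F: break
    print("side",side,"front cmd %.4f real %.4f F %.1f"%(x,stopf(manip.get_position())[0]+.011,f))
    manip.servo_line(W(x-.05,b,Z),rate=.12); manip.servo_line(W(x-.05,b,.10),rate=.15)
E
python3 - <<'E'
from h import *
seat(-1,-.14,-.104); seat(1,-.14,-.104); print(manip.get_time())
manip.move_to(W(-.30,-.25,.2),ORI)
c=manip.camera("top")
im=c["image"][100:240,220:365,::-1]
cv2.imwrite("pics/p4.png",cv2.resize(im,None,fx=4,fy=4,interpolation=cv2.INTER_CUBIC)); print(manip.get_time())
E
```

```text
side -1 front cmd -0.1060 real -0.1142 F 25.0
side 1 front cmd -0.1060 real -0.1133 F 21.2
33.5417
34.95
```

View pics/p4.png

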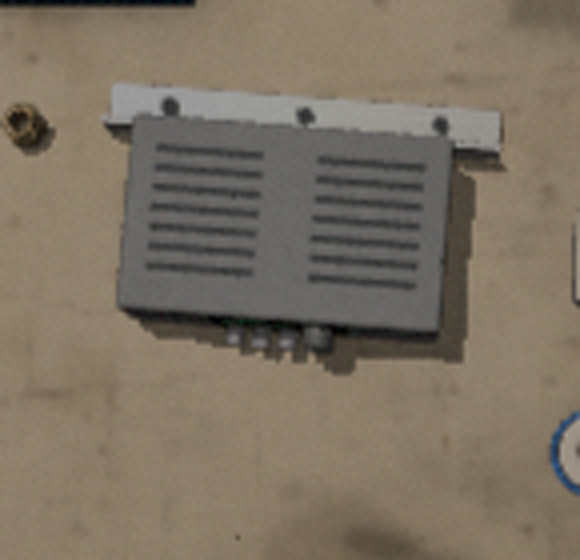

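The crop shows the supply flush and parallel with the rail, its back corners at crop (136,116) and (452,138), inside the rail ends at 110 and 500. It is about 5 mm off centre. Both ends also stopped firmly against the rail (25 N and 21 N) with the finger within 1 mm of the same position, so I'm handing in.

```bash
python3 -c "
from rig import manip
print(manip.sign_off(),manip.get_time())"
```

```text
the job is handed in; nothing more can be done
the job is handed in; nothing more can be done
```

I walked the supply to the rail, swinging it about 12° left side ahead and then about 12° right side ahead, and handed it in flush, square and about 5 mm off centre, 35 s into the 54 s allowed; the hand-in gave no verdict.

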